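Clamp a glued gift box in the box clamp

TASK

The glue on the kraft gift box with the orange ribbon that stands by itself next to the clamp (not those in the row at the back) has to set under light pressure. Set the box down gently and upright on the bed of the green box clamp, centred, with its longer sides running from the cork-faced jaw to the cork-faced fence, and let go of it; then turn the orange T-handle clockwise (seen from above), regripping as needed, until you feel its resistance rise about half as much again and the jaw holds the box firmly against the fence without crushing it. Let go of the handle, leave the box clamped, and leave the other things where they are.

Things in the scene. Friction and masses are not known exactly. Their poses are not given: they have to be found in the camera images.
- box: Kraft-brown gift box with an orange ribbon and bow, alone on the robot's side of the worktop to the left of the clamp (similar ones at the back are fixed). The stiff part is 50 mm along its x, 66 mm along its y and 45 mm high; the bow (not solid) reaches 65 mm. 0.25 kg. Origin: centre of its underside; z up. Grip it across x, on the two faces 50 mm apart. It crushes if the jaw presses on it with more than 75 N.
- clamp: Box clamp fixed to the worktop: aluminium base plate 100 (x) by 270 mm (y), its top (the bed) 18 mm above the worktop; green gear housing 72 x 76 mm, 66 mm high, centred at y = -52 mm, with the T-handle on it. Origin: centre of the plate, at worktop height; z up; +y runs along the clamp from T-handle to fence, a fixed upright 64 mm wide and 42 mm high whose face was set by hand at y = 92 to 102 mm.
- bed (a point): Point on the bed, 18 mm above the worktop, on the clamp's centre line 54.5 mm from its origin towards the fence; axes as the clamp's. Set the middle of the box's underside down here: the box then has 4 to 15 mm free on either side along y.
- jaw: Moving jaw: steel, 64 mm wide, 40 mm high, cork face towards +y. Origin 14.5 mm behind that face, at bed height; axes as the clamp's. Its face starts 13 to 16.5 mm (along y) from the clamp's origin and advances 8 mm per radian of handle turn. It first pushes the box along the bed; 10 to 23 mm (1.25 to 2.9 rad) pass before the box is pinched. Wanted pressure on the box: 25 to 60 N.
- handle_grip (a point): Middle of the T-handle's orange bar, 117 mm above the worktop, on the handle's upright axis, 55 mm from the clamp's origin towards -y. The bar has flat sides: 12 mm wide (x of this point), 84 mm long (y of this point), 16 mm high, on a slim 11 mm shaft; it turns with the handle. Clockwise from above tightens.
- screw_head (a point): Point on the handle's axis 74 mm above the worktop, where the screw enters the housing. Feel of the screw: running free it takes about 0.52 N m; once the box is pinched, 0.008 N m more per newton of pressure (0.2 more at 25 N, 0.48 more at 60 N), about 0.1 N m per 0.1 rad. The bar is elastic on the screw: it yields 0.2 rad per N m, at each new grip too, and springs back when let go; the screw stays.
- plain_box: Plain dark brown box 66 x 66 x 34 mm, a bystander. Origin: centre of its underside.
- wrapped_bar: Cream wrapped chocolate bar 36 x 95 x 9 mm, a bystander. Origin: centre of its underside.
- card_holder: Oak block with an upright price card, 18 x 68 x 50 mm, a bystander. Origin: centre of its underside.
Not all that is in view belongs to the job. There is more than one size of the box; the job needs the largest.

How it is judged:
By the outcome, as a careful person would: the job done as asked, in the order asked, and still so for the second after the job is handed in, with the robot touching nothing.
It also fails if it takes over 72 s, if anything falls off the work surface, if the arm or the gripper's body presses on something with over 40 N, if the wrist force passes 120 N, or if a joint passes its speed limit or range.

ROBOT

A 7-joint arm with a two-finger parallel gripper is mounted at the origin on a cart in front of the work surface, level with it; the furniture and walls round the work are solid. World frame = base frame: x ahead of the robot, y to its left, z up, the work surface at z = 0. Lengths are in m, angles in rad, forces in N, time in s.
With the tool pointing down it reaches from about 0.425 to 0.8 m from the base axis. Payload 8.3 kg.
Tool frame: the origin (TCP) lies at the very end of the fingers, on their centre line; the grasp point (between the pads) lies 19 mm behind it; z points along the fingers, y is the line along which they close (so a half turn about z gives the same grasp; the last joint's range is limited). The gripper opens to 85 mm and grips with 20 to 120 N. Pads are 22 mm wide; open, the fingers measure 114 mm over their backs; the gripper's body (76 mm by 85 mm) begins 54 mm behind the grasp point. The pads swing forward as they close: fully open they stand 13 mm farther back than shut.
Start: joints at [-1.345, 0.383, 0.016, 1.37, -0.006, 1.388, -0.046], TCP at [0.178, 0.599, 0.231] pointing down, gripper open.
Joint ranges: [-2.95, 2.95], [-0.25, 2.06], [-1.52, 1.56], [0.18, 2.33], [-1.44, 4.58], [0.02, 2.06], [-3.01, 3.01]. Speed limits (rad/s): [2.39, 2.39, 3.01, 3.01, 3.14, 3.14, 3.14].

INTERFACE

Orientations are given as a 3x3 rotation matrix whose columns are the frame's x, y, z axes.
In Python, from bench import arm gives the robot as it stands.
- The arm moves only by the tool jog_arm, never from a script. Its argument "increments" is text: rows parted by semicolons, each of 5 numbers parted by spaces: the gripper command: -1 is fully open, 1 is shut, values between are in proportion, then the shift along the world's x, y, z in m, then the turn about the world's z in rad. A call has 1 to 12 rows; each row shifts and turns the commanded pose from where the row before left it; what a row does not reach is not made up. A row lasts 1/10 s, in which the tool goes at most 50 mm and 8.59 degrees, less where a joint would pass 70% of its speed; a pose out of reach is approached as far as the arm can. A call is refused whole if a number of a shift passes 0.05 or a number of a turn 0.15, either way. A call with a gripper value outside its range is refused whole. The fingers move at their own pace and stop on an object; "newtons" is the grip in N (left out, the last holds). Time passes only in rows, so rows that do not move let the fingers close. It gives the time, the measured TCP pose, the force, the opening and the grip force at its end, in the units of the state.
- arm.state(): the state, without advancing time (a new reading comes with each control period).
- arm.read_camera(name): name is "scene" or "top"; returns a dict with "frame" (480x640x3 uint8, red, green, blue), "camera_matrix" (3x3 intrinsics, pixels), "R" (3x3) and "t" (3): a world point X has camera coordinates R X + t. Camera axes: x right, y down, z forward; pixel columns grow to the right and rows downward; lengths in m; the calibration is good to about 2 mm. A picture is of the moment at which its call begins. There is no depth.
- arm.hand_in(): hands the job in; it is judged then, once.
The state is a dict: "t": time; "q": joint angles; "dq": joint speeds; "effort": joint torques, N m; "ee_pos": TCP position; "orientation": TCP orientation; "contact_force": force on the tool from outside, world axes, zero at the start; "moment": the same for the moment, N m; "gripper_width": finger opening in m; "grasp_force": force on a finger pad.
Only numpy, scipy, OpenCV 4.12 (cv2) and the standard library are available. Lean on these libraries where they do the work, as an engineer would, in place of code of your own. Each camera call takes 0.05 s, during which the arm holds its last target. There are 200 camera calls.

## Working session

There is one attempt and no reset: what is moved stays moved. The work goes in short steps, Python scripts to look and compute and a tool call to move; the robot and the scene stay as the last step left them, time stands still between calls to the robot, and variables do not carry over. Pictures are saved under pics/ and viewed, at most 10 in all, crops included, and the job is handed in when it is done.

Besides the shell and the picture viewer there is one more tool, called after ">>>" as name(argument=value, ...) on one line, values as JSON. jog_arm: Moves the arm, as the interface text tells. Its arguments: {"type":"object","properties":{"increments":{"type":"string"},"newtons":{"type":"number"}},"required":["increments"]}

```bash
mkdir -p pics
python3 - <<'E'
from bench import arm
import cv2,numpy as np
for n in("scene","top"):
    d=arm.read_camera(n); cv2.imwrite(f"pics/{n}0.png",d["frame"][:,:,::-1])
    print(n,d["camera_matrix"].tolist(),np.round(d["R"],4).tolist(),np.round(d["t"],4).tolist())
s=arm.state(); print(s)
E
```

```text
scene [[454.11366956025324, 0.0, 321.9340398425513], [0.0, 454.11366956025324, 241.80942494562603], [0.0, 0.0, 1.0]] [[-0.957, 0.2892, 0.0232], [0.114, 0.4483, -0.8866], [-0.2668, -0.8458, -0.462]] [0.5029, -0.0017, 1.2799]
top [[483.14902365426286, 0.0, 322.5299924970333], [0.0, 483.14902365426286, 230.78969600077662], [0.0, 0.0, 1.0]] [[-0.02, -0.9995, -0.0258], [-0.9811, 0.0246, -0.1921], [0.1927, 0.0215, -0.981]] [0.1275, 0.5484, 1.1157]
{'t': 0.1, 'q': array([-1.34493342,  0.38416862,  0.01635742,  1.3710357 , -0.00632307,
        1.38819712, -0.0464886 ]), 'dq': array([-8.65302461e-04, -2.29213762e-03, -1.85975756e-03, -1.53518686e-04,
        2.80464959e-05, -2.01659868e-04, -1.10608983e-03]), 'effort': array([ 3.75979434e-03, -6.29133224e+01,  8.48028045e-01, -3.72761393e+01,
        1.67196442e-02,  1.04340515e-02, -2.29445016e-05]), 'ee_pos': array([0.17779721, 0.5987095 , 0.2303757 ]), 'orientation': array([[-9.58621666e-01,  2.84682711e-01, -5.04886630e-04],
       [ 2.84683159e-01,  9.58620182e-01, -1.68694715e-03],
       [ 3.74982367e-06, -1.76087681e-03, -9.99998450e-01]]), 'contact_force': array([-0.18829752, -1.15891582,  0.47253714]), 'moment': array([ 0.04713309, -0.0196322 , -0.02970675]), 'grasp_force': 0.0, 'gripper_width': 0.0854441816262429}
```

View pics/scene0.png

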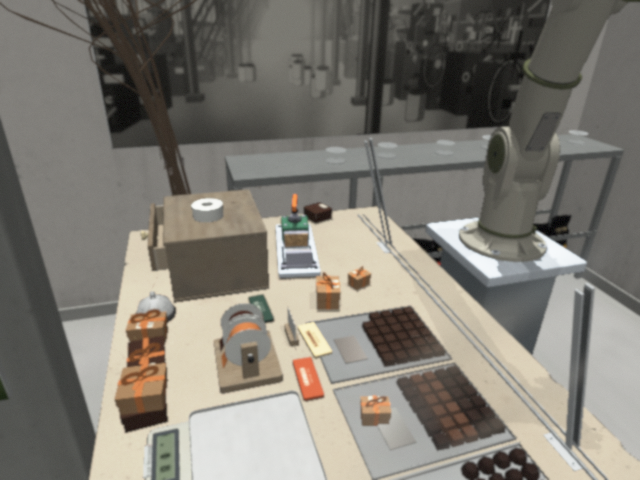

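View pics/top0.png

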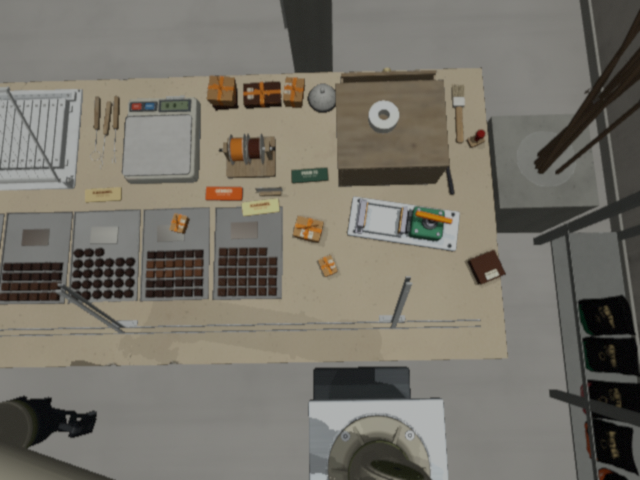

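Candidates in the top image are the boxes at (309,229), (328,265) and (179,223, on a tray). The back-row boxes are at (222–293, 92). The clamp spans (350–460, 200–248), with the handle at (432,215). The box at (309,229) is the largest one standing alone next to the clamp. I'll confirm it in an enlarged crop.

```bash
cat > h.py <<'E'
from bench import arm
import cv2,numpy as np
def ray(d,uv,z):
    K,R,t=(np.array(d[k],float) for k in("camera_matrix","R","t"))
    c=-R.T@t; v=R.T@np.linalg.inv(K)@np.array([*uv,1.]); return c+v*(z-c[2])/v[2]
def proj(d,X):
    p=d["camera_matrix"]@(d["R"]@np.array(X)+d["t"]); return p[:2]/p[2]
E
python3 - <<'E'
from h import *
d=arm.read_camera("top"); f=d["frame"]
c=cv2.resize(f[185:285,285:465],None,fx=4.4,fy=4.4,interpolation=cv2.INTER_CUBIC)
cv2.imwrite("pics/crop1.png",c[:,:,::-1])
for n,uv,z in[("boxtop",(309,229),.045),("box0",(309,229),0),("small",(328,265),.03),("clampL",(350,215),.018),("handle",(432,215),.117)]: print(n,ray(d,uv,z).round(4))
E
```

```text
boxtop [0.5583 0.1484 0.045 ]
box0 [0.5674 0.1507 0.    ]
small [0.4706 0.1041 0.03  ]
clampL [0.597  0.0461 0.018 ]
handle [ 0.5695 -0.1379  0.117 ]
```

View pics/crop1.png

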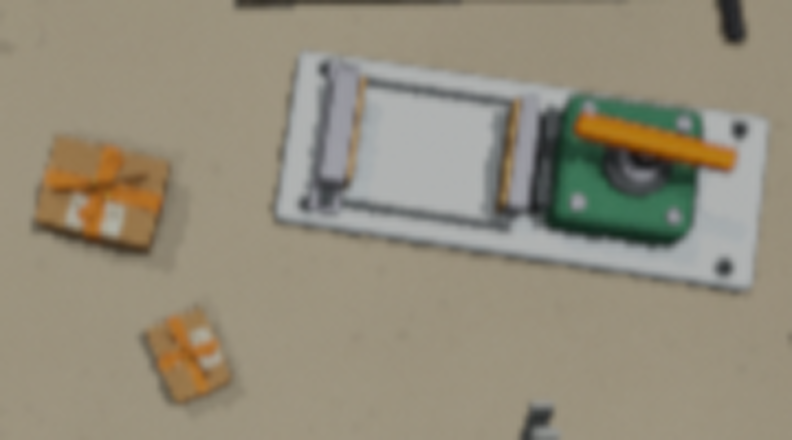

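The crop shows the large box at (100,190), clearly bigger than the small one at (190,355). The clamp's plate corners are at (301,52), (768,118), (751,290) and (275,219), and the handle bar runs from (578,122) to (735,160). I'll fit the poses next, and check the posts and guard rail along the front edge of the worktop.

Run:
```python
from h import *
from scipy.optimize import least_squares
d=arm.read_camera("top"); s=arm.read_camera("scene")
cr=lambda p:(np.array(p)+.5)/4.4-.5+np.array([285,185])
P=lambda uv,z:ray(d,cr(uv),z)
pl=[P(p,.018) for p in[(301,52),(768,118),(751,290),(275,219)]]
print("plate",np.round(pl,4).tolist(),[np.linalg.norm(pl[i]-pl[(i+1)%4]).round(4) for i in range(4)],"c",np.mean(pl,0).round(4))
e=[P(p,.117) for p in[(578,122),(735,160)]]; print("handle",np.round(e,4).tolist(),np.mean(e,0).round(4),np.linalg.norm(e[0]-e[1]))
def fit(obs,pts3):
    def r(q):
        c,n=np.cos(q[2]),np.sin(q[2])
        return np.concatenate([proj(d,[q[0]+c*x-n*y,q[1]+n*x+c*y,z])-o for (x,y,z),o in zip(pts3,obs)])
    f=least_squares(r,[.56,.1,0.]); return f.x.round(4),np.abs(f.fun).max().round(2)
print("clamp",fit([cr(p) for p in[(301,52),(768,118),(751,290),(275,219)]],[(.05,.135,.018),(.05,-.135,.018),(-.05,-.135,.018),(-.05,.135,.018)]))
print("box",fit([cr(p) for p in[(57,135),(170,157),(150,250),(35,228)]],[(.025,.033,.045),(.025,-.033,.045),(-.025,-.033,0),(-.025,.033,0)]))
# posts: triangulate
for b,t,bs,ts in[((393,325),(408,279),(388,247),(368,140)),((122,327),(60,288),(572,443),(583,288))]:
    for a,c in((b,bs),(t,ts)):
        M=[k["camera_matrix"]@np.c_[k["R"],k["t"]] for k in(d,s)]
        X=cv2.triangulatePoints(M[0],M[1],np.array(a,float),np.array(c,float)); print("post",(X[:3]/X[3]).ravel().round(3))
c=cv2.resize(s["frame"][120:460,230:640],None,fx=1.75,fy=1.75,interpolation=cv2.INTER_CUBIC)
cv2.imwrite("pics/crop2.png",cv2.convertScaleAbs(c,alpha=1.2)[:,:,::-1])
```

```text
plate [[0.645, 0.037, 0.018], [0.5991, -0.2268, 0.018], [0.5006, -0.2101, 0.018], [0.5476, 0.0548, 0.018]] [np.float64(0.2678), np.float64(0.0999), np.float64(0.269), np.float64(0.099)] c [ 0.5731 -0.0863  0.018 ]
handle [[0.5767, -0.1017, 0.117], [0.5543, -0.1817, 0.117]] [ 0.5655 -0.1417  0.117 ] 0.08301507180342091
clamp (array([ 0.5731, -0.0862, -0.1741]), np.float64(0.43))
box (array([ 0.5641,  0.1521, -0.2567]), np.float64(1.26))
post [ 0.323 -0.05  -0.002]
post [ 0.406 -0.047  0.298]
post [0.33  0.611 0.016]
post [0.405 0.609 0.298]
```

View pics/crop2.png

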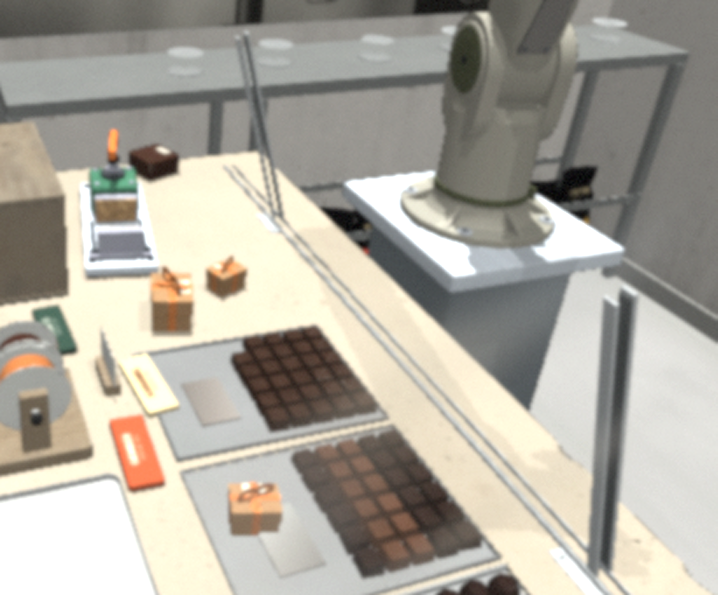

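The two posts lean from (x 0.325, z 0) to (x 0.405, z 0.30) at y −0.05 and 0.61. They may carry a glass guard, so I'll cross above z = 0.4. Fitted poses (x, y, yaw) are clamp (0.573, −0.086, −0.174) and box (0.564, 0.152, −0.257), and the plate sizes agree with those given.

>>> jog_arm(increments="-1 0 0 0.035 0; -1 0 0 0.035 0; -1 0 0 0.035 0; -1 0 0 0.035 0; -1 0 0 0.035 0; -1 0 0 0.02 0; -1 0 0 0 0")

```text
t: 0.95
ee_pos: [0.1781, 0.5997, 0.4298]
orientation: [[-0.959, 0.285, 0.001], [0.285, 0.959, 0.006], [0.0, 0.006, -1.0]]
contact_force: [0.4, -0.5, -0.1]
gripper_width: 0.0856
grasp_force: 0.0
```

>>> jog_arm(increments="-1 0.032 -0.037 0 -0.128; -1 0.032 -0.037 0 -0.128; -1 0.032 -0.037 0 -0.128; -1 0.032 -0.037 0 -0.128; -1 0.032 -0.037 0 -0.128; -1 0.032 -0.037 0 -0.128; -1 0.032 -0.037 0 -0.128; -1 0.032 -0.037 0 -0.128; -1 0.032 -0.037 0 -0.128; -1 0.032 -0.037 0 -0.128; -1 0.032 -0.037 0 -0.128; -1 0.032 -0.037 0 -0.128")

```text
t: 2.15
ee_pos: [0.5627, 0.1534, 0.4253]
orientation: [[0.256, 0.967, -0.001], [0.967, -0.256, 0.0], [-0.0, -0.001, -1.0]]
contact_force: [1.3, 0.2, -0.8]
gripper_width: 0.0855
grasp_force: 0.0
```

>>> jog_arm(increments="-1 0 0 0 0;-1 0 0 0 0")

```text
t: 2.35
ee_pos: [0.5624, 0.1536, 0.4248]
orientation: [[0.254, 0.967, -0.002], [0.967, -0.254, -0.001], [-0.001, -0.002, -1.0]]
contact_force: [0.1, 0.4, -0.1]
gripper_width: 0.0854
grasp_force: 0.0
```

>>> jog_arm(increments="-1 0 0 -0.045 0;-1 0 0 -0.045 0;-1 0 0 -0.045 0;-1 0 0 -0.045 0;-1 0 0 -0.045 0;-1 0 0 -0.045 0;-1 0 0 -0.045 0;-1 0 0 0 0;-1 0 0 0 0")

```text
t: 3.25
ee_pos: [0.5612, 0.1563, 0.1117]
orientation: [[0.249, 0.969, -0.001], [0.969, -0.249, -0.0], [-0.0, -0.001, -1.0]]
contact_force: [1.2, -0.8, 1.4]
gripper_width: 0.0852
grasp_force: 0.0
```

Run:
```python
from h import *
o=[]
for n,(u,v),w in(("scene",(230,190),(180,180)),("top",(250,160),(180,180))):
    d=arm.read_camera(n); f=d["frame"].copy()
    c,s=np.cos(-.257),np.sin(-.257)
    f=f[v:v+w[1],u:u+w[0]]; f=cv2.resize(f,None,fx=2.2,fy=2.2,interpolation=cv2.INTER_CUBIC)
    for z in(0,.045):
        p=[proj(d,[.5641+c*x-s*y,.1521+s*x+c*y,z]) for x,y in((.025,.033),(.025,-.033),(-.025,-.033),(-.025,.033))]
        cv2.polylines(f,[np.int32((np.array(p)-[u,v]+.5)*2.2)],True,(0,0,255),1)
    o.append(f)
cv2.imwrite("pics/look3.png",np.hstack(o)[:,:,::-1])
```

```text
(no output)
```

View pics/look3.png

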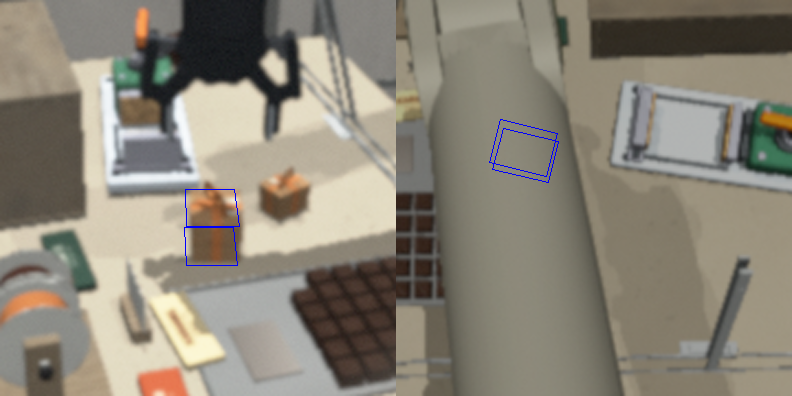

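The overlay on the box (left panel, about (212,230)) agrees to about 3 mm. The box sits slightly lower in x, as the tool already does, so I'll correct y by −3 mm, go down and grip.

>>> jog_arm(increments="-1 0 -0.003 -0.04 -0.005;-1 0 0 -0.04 0;-1 0 0 -0.018 0;-1 0 0 -0.006 0;-1 0 0 0 0;0.2 0 0 0 0;0.4 0 0 0 0;0.4 0 0 0 0;0.6 0 0 0 0;0.6 0 0 0 0;0.6 0 0 0 0;0.6 0 0 0 0", newtons=25)

```text
t: 4.55
ee_pos: [0.5629, 0.1526, 0.0089]
orientation: [[0.256, 0.967, 0.002], [0.967, -0.256, 0.001], [0.002, 0.002, -1.0]]
contact_force: [-1.3, -0.4, 6.9]
gripper_width: 0.0494
grasp_force: 26.7
```

>>> jog_arm(increments="0.6 0 0 0.01 0;0.6 0 0 0.02 0;0.6 0 0 0.03 0;0.6 0 0 0.03 0;0.6 0 0 0.03 0;0.6 0 0 0 0;0.6 0.004 -0.037 0 0.016;0.6 0.004 -0.037 0 0.016;0.6 0.004 -0.037 0 0.016;0.6 0.004 -0.037 0 0.016;0.6 0.004 -0.037 0 0.016;0.6 0 0 0 0")

```text
t: 5.75
ee_pos: [0.5812, -0.0409, 0.1276]
orientation: [[0.187, 0.982, -0.0], [0.982, -0.187, -0.004], [-0.004, 0.001, -1.0]]
contact_force: [0.1, 0.2, -2.4]
gripper_width: 0.0499
grasp_force: 26.9
```

```bash
cat > look.py <<'E'
import sys
from h import *
# overlay: box model under tool pose given dz, plus clamp
st=arm.state(); p=st["ee_pos"]; R=st["orientation"]; print(p.round(4),np.arctan2(R[1,1],R[0,1]).round(4),st["contact_force"].round(1),st["gripper_width"])
d=arm.read_camera("scene"); u,v,w,h=[int(a) for a in sys.argv[2:6]]; k=790/w
f=cv2.resize(d["frame"][v:v+h,u:u+w],None,fx=k,fy=k,interpolation=cv2.INTER_CUBIC)
def poly(q,yaw,pts,col):
    c,s=np.cos(yaw),np.sin(yaw)
    P=[proj(d,[q[0]+c*x-s*y,q[1]+s*x+c*y,z]) for x,y,z in pts]
    cv2.polylines(f,[np.int32((np.array(P)-[u,v]+.5)*k)],True,col,1)
rect=lambda a,b,z,y0=0:[(a,b+y0,z),(a,-b+y0,z),(-a,-b+y0,z),(-a,b+y0,z)]
C=(.5731,-.0862); poly(C,-.174,rect(.05,.135,.018),(255,0,0)); poly(C,-.174,rect(.025,.033,.018,.0545),(255,255,0))
poly(C,-.174,rect(.006,.042,.117,-.055),(255,0,255))
if len(sys.argv)>6:
    z=p[2]-float(sys.argv[6]); yaw=np.arctan2(R[1,1],R[0,1])
    for e in(0,.045): poly(p,yaw,rect(.025,.033,z+e),(0,0,255))
cv2.imwrite(sys.argv[1],f[:,:,::-1])
E
python3 look.py pics/look4.png 240 170 140 105 0.009
```

```text
[ 0.5812 -0.0409  0.1276] -0.1881 [ 0.1  0.2 -2.4] 0.049921750065520513
```

View pics/look4.png

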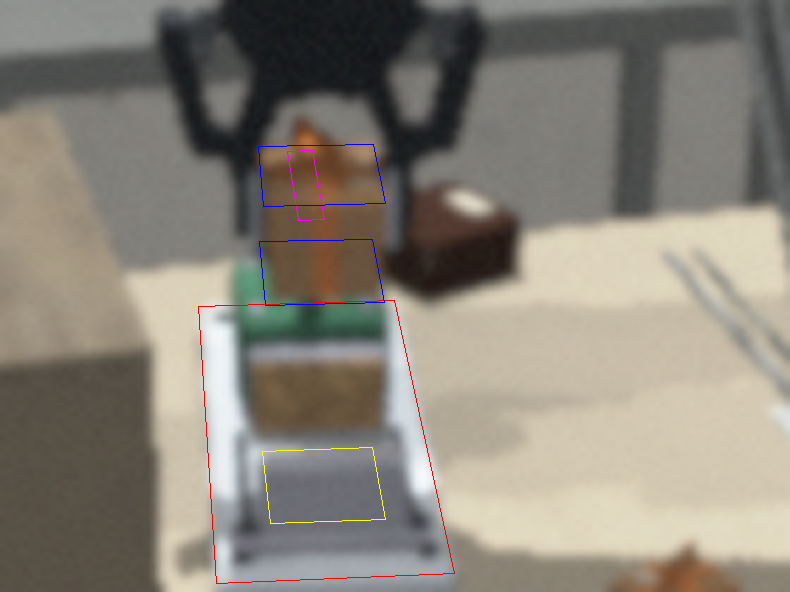

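The box is held squarely, and its outline matches the tool-based model within about 2 mm. The clamp overlay fits too. Next I'll align over the bed and lower it.

>>> jog_arm(increments="0.6 0.001 0.008 0 0.014;0.6 0 0 0 0;0.6 0 0 0 0;0.6 0 0 -0.02 0;0.6 0 0 -0.03 0;0.6 0 0 -0.025 0;0.6 0 0 -0.01 0;0.6 0 0 0 0;0.6 0 0 0 0")

```text
t: 6.7
ee_pos: [0.5836, -0.0248, 0.0433]
orientation: [[0.164, 0.986, 0.001], [0.986, -0.164, -0.0], [0.0, 0.001, -1.0]]
contact_force: [0.4, 0.7, -1.5]
gripper_width: 0.0497
grasp_force: 26.8
```

```bash
python3 look.py pics/look5.png 240 170 140 105 0.009
```

```text
[ 0.5836 -0.0248  0.0433] -0.1646 [ 0.4  0.7 -1.5] 0.04969157974930479
```

View pics/look5.png

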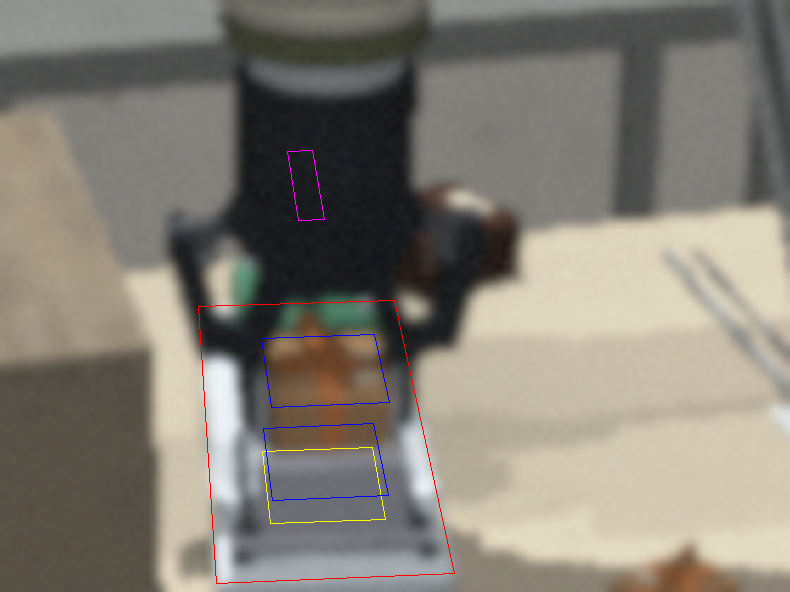

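>>> jog_arm(increments="0.6 -0.001 -0.007 0 -0.008;0.6 0 0 0 0;0.6 0 0 0 0;0.6 0 0 0 0")

```text
t: 7.15
ee_pos: [0.5821, -0.0319, 0.0426]
orientation: [[0.172, 0.985, 0.0], [0.985, -0.172, 0.0], [0.0, 0.0, -1.0]]
contact_force: [-1.2, 0.8, -1.4]
gripper_width: 0.0492
grasp_force: 26.8
```

>>> jog_arm(increments="0.6 0 0 -0.006 0;0.6 0 0 -0.004 0;0.6 0 0 -0.002 0;0.6 0 0 0 0;0.6 0 0 -0.001 0;0.6 0 0 -0.001 0;0.6 0 0 0 0")

```text
t: 7.85
ee_pos: [0.5819, -0.0319, 0.0282]
orientation: [[0.172, 0.985, -0.0], [0.985, -0.172, 0.0], [0.0, -0.0, -1.0]]
contact_force: [-0.7, -0.2, -2.2]
gripper_width: 0.0499
grasp_force: 26.9
```

>>> jog_arm(increments="0.6 0 0 -0.001 0;0.6 0 0 0 0;0.6 0 0 -0.0005 0;0.6 0 0 0 0")

```text
t: 8.25
ee_pos: [0.582, -0.0319, 0.027]
orientation: [[0.172, 0.985, 0.0], [0.985, -0.172, 0.0], [0.0, 0.0, -1.0]]
contact_force: [-1.1, -0.2, 2.2]
gripper_width: 0.0498
grasp_force: 27.1
```

>>> jog_arm(increments="0.3 0 0 0 0;0 0 0 0 0;-0.3 0 0 0 0;-0.3 0 0 0 0;-0.3 0 0 0 0;-0.3 0 0 0 0;-0.3 0 0 0.01 0;-0.3 0 0 0.03 0;-0.3 0 0 0.04 0;-0.3 0 0 0.04 0;-0.3 0 0 0.04 0;-0.3 0 0 0.04 0")

```text
t: 9.45
ee_pos: [0.5817, -0.0322, 0.2294]
orientation: [[0.173, 0.985, 0.001], [0.985, -0.173, 0.0], [0.0, 0.001, -1.0]]
contact_force: [1.0, -0.0, -0.3]
gripper_width: 0.0554
grasp_force: 0.0
```

>>> jog_arm(increments="-0.3 -0.004 -0.022 0 -0.02;-0.3 -0.004 -0.022 0 -0.02;-0.3 -0.004 -0.022 0 -0.02;-0.3 -0.004 -0.022 0 -0.02;-0.3 -0.002 -0.021 0 -0.02;-0.3 0 0 0 0;-0.3 0 0 0 0;-0.3 0 0 0 0")

```text
t: 10.25
ee_pos: [0.5638, -0.1404, 0.2261]
orientation: [[0.269, 0.963, -0.001], [0.963, -0.269, 0.001], [0.0, -0.001, -1.0]]
contact_force: [0.1, -0.1, 0.3]
gripper_width: 0.0554
grasp_force: 0.0
```

```bash
python3 look.py pics/look6.png 240 170 140 105; python3 -c "
from h import *
print(arm.state()['q'].round(3)); d=arm.read_camera('top'); cv2.imwrite('pics/top6.png',cv2.resize(d['frame'][165:275,330:480],None,fx=4,fy=4,interpolation=2)[:,:,::-1])"
```

```text
[ 0.5638 -0.1404  0.2261] -0.2724 [ 0.1 -0.1  0.3] 0.05544951638586554
[-0.311  0.329  0.645  1.527 -0.201  1.353  0.08 ]
```

View pics/look6.png

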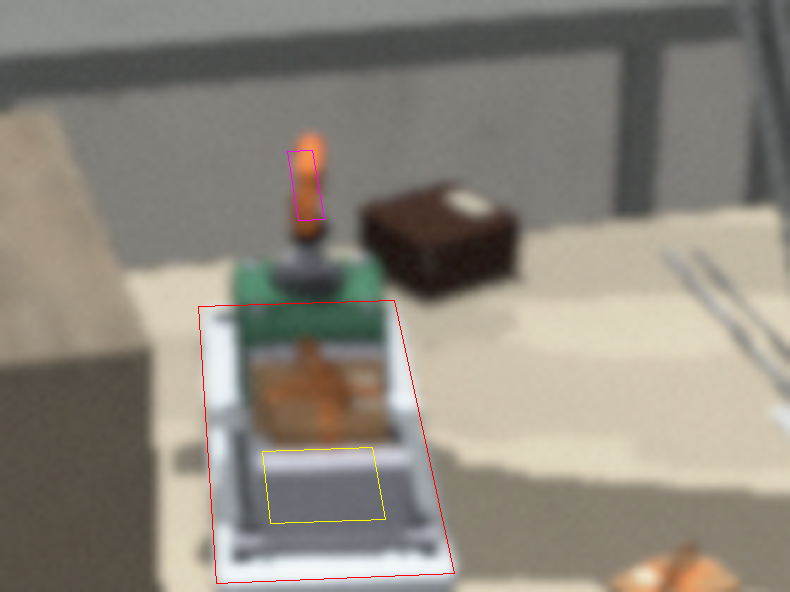

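The bar is where expected, at (308,185) in the crop. The box stands upright on the bed at (320,395), between the jaw and the fence. I'll go down and grip the bar.

>>> jog_arm(increments="-0.3 0.001 0 -0.04 0;-0.3 0 0 -0.04 0;-0.3 0 0 -0.03 0;-0.3 0 0 -0.012 0;-0.3 0 0 -0.005 0;-0.3 0 0 0 0;0.2 0 0 0 0;0.6 0 0 0 0;1 0 0 0 0;1 0 0 0 0;1 0 0 0 0;1 0 0 0 0", newtons=110)

```text
t: 11.55
ee_pos: [0.564, -0.1406, 0.1012]
orientation: [[0.27, 0.963, -0.001], [0.963, -0.27, 0.002], [0.001, -0.002, -1.0]]
contact_force: [-10.0, 3.1, 13.0]
gripper_width: 0.0104
grasp_force: 107.8
```

```bash
cat > m.py <<'E'
from h import *
s=arm.state(); R=s["orientation"]; print(s["t"],s["ee_pos"].round(4),"yaw",np.arctan2(R[1,1],R[0,1]).round(4),"F",s["contact_force"].round(1),"M",s["moment"].round(3),"q7",s["q"][6].round(3),"grip",round(s["grasp_force"],1),round(s["gripper_width"],4))
E
python3 m.py
```

```text
11.55 [ 0.564  -0.1406  0.1012] yaw -0.2732 F [-10.    3.1  13. ] M [0.648 2.133 0.022] q7 0.137 grip 107.8 0.0104
```

>>> jog_arm(increments="1 -0.001 0 -0.001 -0.1;1 0 0 0 -0.1;1 0 0 0 -0.1;1 0 0 0 -0.1;1 0 0 0 -0.1;1 0 0 0 0")

```text
t: 12.15
ee_pos: [0.5638, -0.1406, 0.1011]
orientation: [[0.7, 0.714, 0.0], [0.714, -0.7, 0.002], [0.001, -0.001, -1.0]]
contact_force: [-9.9, 4.2, 20.0]
gripper_width: 0.0098
grasp_force: 108.9
```

```bash
python3 m.py
```

```text
12.15 [ 0.5638 -0.1406  0.1011] yaw -0.7757 F [-9.9  4.2 20. ] M [0.71  2.296 0.395] q7 -0.32 grip 108.9 0.0098
```

>>> jog_arm(increments="1 -0.002 0.001 0.002 -0.1;1 0 0 0 -0.1;1 0 0 0 -0.1;1 0 0 0 -0.1;1 0 0 0 -0.1;1 0 0 0 -0.1")

```text
t: 12.75
ee_pos: [0.5631, -0.1403, 0.1015]
orientation: [[0.981, 0.194, 0.002], [0.194, -0.981, -0.001], [0.002, 0.002, -1.0]]
contact_force: [4.3, -3.1, -2.7]
gripper_width: 0.0098
grasp_force: 110.2
```

```bash
python3 m.py
```

```text
12.75 [ 0.5631 -0.1403  0.1015] yaw -1.3759 F [ 4.3 -3.1 -2.7] M [-0.57  -0.746  0.507] q7 -0.861 grip 110.2 0.0098
```

>>> jog_arm(increments="1 0 0 0 -0.1;1 0 0 0 -0.1")

```text
t: 12.95
ee_pos: [0.563, -0.1402, 0.1015]
orientation: [[1.0, -0.005, 0.002], [-0.005, -1.0, -0.001], [0.002, 0.001, -1.0]]
contact_force: [3.2, -2.4, -3.1]
gripper_width: 0.0098
grasp_force: 110.2
```

```bash
python3 m.py
```

```text
12.95 [ 0.563  -0.1402  0.1015] yaw -1.5759 F [ 3.2 -2.4 -3.1] M [-0.582 -0.695  0.504] q7 -1.038 grip 110.2 0.0098
```

>>> jog_arm(increments="1 0 0 0 -0.1;1 0 0 0 -0.1")

```text
t: 13.15
ee_pos: [0.563, -0.1401, 0.1015]
orientation: [[0.979, -0.204, 0.002], [-0.204, -0.979, -0.001], [0.002, 0.0, -1.0]]
contact_force: [3.3, -1.7, -2.6]
gripper_width: 0.0099
grasp_force: 110.3
```

```bash
python3 m.py
```

```text
13.15 [ 0.563  -0.1401  0.1015] yaw -1.7757 F [ 3.3 -1.7 -2.6] M [-0.552 -0.647  0.522] q7 -1.214 grip 110.3 0.0099
```

>>> jog_arm(increments="1 0 0 0 -0.1;1 0 0 0 -0.1")

```text
t: 13.35
ee_pos: [0.563, -0.1401, 0.1015]
orientation: [[0.919, -0.394, 0.002], [-0.394, -0.919, -0.001], [0.002, -0.0, -1.0]]
contact_force: [2.7, -1.2, -2.6]
gripper_width: 0.0098
grasp_force: 110.3
```

```bash
python3 m.py
```

```text
13.35 [ 0.563  -0.1401  0.1015] yaw -1.9757 F [ 2.7 -1.2 -2.6] M [-0.557 -0.628  0.525] q7 -1.388 grip 110.3 0.0098
```

>>> jog_arm(increments="1 0 0 0 -0.1;1 0 0 0 -0.05")

```text
t: 13.55
ee_pos: [0.563, -0.14, 0.1015]
orientation: [[0.85, -0.527, 0.002], [-0.527, -0.85, -0.001], [0.002, -0.0, -1.0]]
contact_force: [2.1, -0.9, -2.0]
gripper_width: 0.0095
grasp_force: 110.5
```

```bash
python3 m.py
```

```text
13.55 [ 0.563  -0.14    0.1015] yaw -2.1254 F [ 2.1 -0.9 -2. ] M [-0.435 -0.523  0.555] q7 -1.518 grip 110.5 0.0095
```

>>> jog_arm(increments="1 0 0 0 -0.05;1 0 0 0 -0.05")

```text
t: 13.75
ee_pos: [0.563, -0.14, 0.1014]
orientation: [[0.794, -0.607, 0.002], [-0.607, -0.795, -0.001], [0.002, -0.001, -1.0]]
contact_force: [3.4, -1.6, -2.8]
gripper_width: 0.0098
grasp_force: 110.3
```

```bash
python3 m.py
```

```text
13.75 [ 0.563  -0.14    0.1014] yaw -2.2234 F [ 3.4 -1.6 -2.8] M [-0.434 -0.499  0.541] q7 -1.603 grip 110.3 0.0098
```

>>> jog_arm(increments="1 0 0 0 -0.05;1 0 0 0 -0.05")

```text
t: 13.95
ee_pos: [0.563, -0.1399, 0.1015]
orientation: [[0.73, -0.684, 0.002], [-0.684, -0.73, -0.001], [0.002, -0.001, -1.0]]
contact_force: [3.2, -1.7, -1.0]
gripper_width: 0.0098
grasp_force: 110.4
```

```bash
python3 m.py
```

```text
13.95 [ 0.563  -0.1399  0.1015] yaw -2.3235 F [ 3.2 -1.7 -1. ] M [-0.436 -0.52   0.515] q7 -1.69 grip 110.4 0.0098
```

Still running free at about 0.52 N m.

>>> jog_arm(increments="1 0 0 0 -0.1;1 0 0 0 -0.05")

```text
t: 14.15
ee_pos: [0.563, -0.1399, 0.1014]
orientation: [[0.618, -0.786, 0.002], [-0.786, -0.618, -0.001], [0.002, -0.001, -1.0]]
contact_force: [2.6, -2.4, -1.5]
gripper_width: 0.0098
grasp_force: 110.6
```

```bash
python3 m.py
```

```text
14.15 [ 0.563  -0.1399  0.1014] yaw -2.4751 F [ 2.6 -2.4 -1.5] M [-0.426 -0.452  0.655] q7 -1.821 grip 110.6 0.0098
```

>>> jog_arm(increments="1 0 0 0 -0.1;1 0 0 0 -0.05")

```text
t: 14.35
ee_pos: [0.563, -0.1398, 0.1015]
orientation: [[0.494, -0.869, 0.002], [-0.869, -0.494, -0.001], [0.002, -0.001, -1.0]]
contact_force: [2.2, -1.2, -1.1]
gripper_width: 0.0094
grasp_force: 110.7
```

```bash
python3 m.py
```

```text
14.35 [ 0.563  -0.1398  0.1015] yaw -2.6247 F [ 2.2 -1.2 -1.1] M [-0.326 -0.423  0.793] q7 -1.95 grip 110.7 0.0094
```

>>> jog_arm(increments="1 0 0 0 -0.03;1 0 0 0 -0.01")

```text
t: 14.55
ee_pos: [0.563, -0.1398, 0.1014]
orientation: [[0.461, -0.887, 0.002], [-0.887, -0.461, -0.001], [0.001, -0.001, -1.0]]
contact_force: [4.7, -1.6, 0.6]
gripper_width: 0.01
grasp_force: 111.0
```

```bash
python3 m.py
```

```text
14.55 [ 0.563  -0.1398  0.1014] yaw -2.662 F [ 4.7 -1.6  0.6] M [-0.303 -0.737  0.834] q7 -1.981 grip 111.0 0.01
```

The torque has risen by about 0.31 N m, which is roughly 39 N on the box. Now I'll let go and retreat.

>>> jog_arm(increments="0.6 0 0 0 0;0.2 0 0 0 0;-0.3 0 0 0 0;-0.3 0 0 0 0;-0.3 0 0 0 0;-0.3 0 0 0 0;-0.3 0 0 0.02 0;-0.3 0 0 0.04 0;-0.3 0 0 0.04 0;-0.3 0 0 0.04 0;-0.3 0 0 0.04 0;-0.3 0 0 0 0")

```text
t: 15.75
ee_pos: [0.5635, -0.1416, 0.2862]
orientation: [[0.46, -0.888, 0.008], [-0.888, -0.46, -0.002], [0.005, -0.006, -1.0]]
contact_force: [0.6, -1.2, 0.1]
gripper_width: 0.0554
grasp_force: 0.0
```

```bash
python3 m.py; python3 look.py pics/look7.png 240 170 140 105
```

```text
15.75 [ 0.5635 -0.1416  0.2862] yaw -2.6633 F [ 0.6 -1.2  0.1] M [-0.053  0.042  0.01 ] q7 -2.085 grip 0.0 0.0554
[ 0.5635 -0.1416  0.2862] -2.6633 [ 0.6 -1.2  0.1] 0.05543015180610729
```

View pics/look7.png

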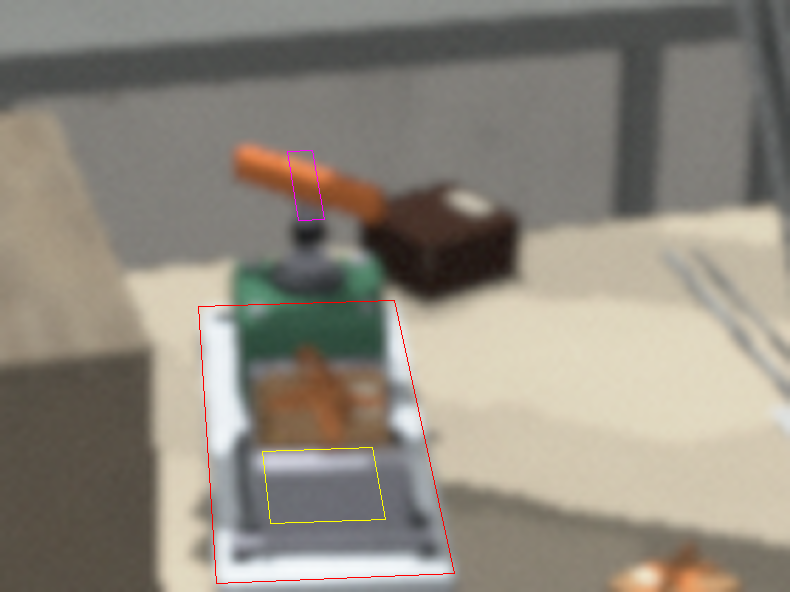

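The box (320,405) stands upright with the jaw closed up behind it and its front hidden close against the fence. The handle (310,180) is free and the gripper is clear, so I'm handing in.

```bash
python3 -c "from bench import arm; print(arm.hand_in())"
```

```text
the job is handed in; nothing more can be done
None
```

The large kraft box is set upright on the clamp bed and held against the fence at an estimated 39 N (handle torque rose from about 0.52 to 0.83 N m), the handle is released, and the job was handed in at about 16 s; no verdict was returned.

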